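# Put the dart cases and remotes away by kind and shut the drawers

## Robot

A 6-joint arm with a two-finger parallel gripper is mounted at the origin on the work surface. World frame = base frame: x ahead of the robot, y to its left, z up, the work surface at z = 0. Lengths are in m, angles in rad, forces in N, time in s.
With the tool pointing down it reaches from about 0.2 to 0.875 m from the base axis. Payload 3.4 kg.
Tool frame: the origin (TCP) lies midway between the tips of the shut fingers; the grasp point (between the pads) lies 19 mm behind it (r.grip_point_offset is the distance from the TCP to the grasp point, in m); z points along the fingers, x is the direction in which the jaws open and shut, and the axes are right-handed (so a half turn about z gives the same grasp; the last joint's range is limited). The gripper opens to 94 mm and grips with 3 to 60 N. Pads are 16 mm wide; open, the fingers measure 119 mm over their backs; the gripper's body (75 mm by 177 mm) begins 78 mm behind the grasp point.
Start: joints at [-1.408, 0.276, 1.505, -0, 1.361, -0.121], TCP at [0.161, -0.552, 0.205] pointing down, gripper open.
Joint ranges: [-2.89, 2.89], [-0.75, 2.08], [0.22, 2.7], [-1.18, 4.32], [0.11, 2.71], [-2.7, 2.7]. Speed limits (rad/s): [2.57, 2.57, 3.14, 3.14, 3.14, 3.14].

## Interface

Orientations are given as a 3x3 rotation matrix whose columns are the frame's x, y, z axes.
In Python, from station import r, imaging, spotter, monitor gives the robot as it stands. Calls block until the motion is done:
- r.move_ptp(position, orientation): joint-space move of the TCP to a pose.
- r.line_to(position, rate=0.15, frame=None, force_limit=None): straight line of the TCP; frame=None keeps the orientation; rate is the mean speed in m/s. With force_limit (N) it stops when the force on the tool has changed by that much, and returns True; else False.
- r.set_joints(angles): joint-space move.
- r.gripper_open() and r.gripper_close(strength=None): open the fingers fully, or close them until they stop; strength is the grip in N (None keeps the last).
- r.pause(seconds).
- r.inverse_kinematics(position, orientation): joint angles nearest the present ones, or None.
- imaging.grab_frame(name): name is "scene" or "top"; returns the picture (400x640x3 uint8, blue, green, red); there is no depth.
- imaging.camera_params(name): a dict with "camera_matrix" (3x3 intrinsics, pixels), "dist" ([k1, k2, p1, p2, k3] as OpenCV has them; the pictures are not rectified), "camera_from_world" (4x4, takes a point from world to camera coordinates). Camera axes: x right, y up, looking along -z (the intrinsics and any distortion apply to the point x, -y, -z); pixel columns grow to the right and rows downward; lengths in m; the calibration is good to about 2 mm. A picture is of the moment at which its call begins. camera_params takes no time and is no camera call.
A pose or a line that the arm cannot do raises r.PlanningError and nothing moves.
- r.finish_job(): hands the job in, once; it reports no verdict.
Trained networks look in the newest picture that a camera, given by its name, has taken for a name from the list of things; names that differ only in an ending like _2 or _b are one class to them, and where a whole thing is asked for, a point or a joint stands for the part that bears it (a point fixed in the world has none). Each returns a list of dicts, best first, with "confidence" (0 to 1); they miss things now and then, are a little off and sometimes report something else, mostly with a low value. They report only what shows in the picture. A call takes as long as a camera call. They do not tell look-alikes from the thing itself.
- spotter.boxes_of(camera, thing): "uv" ([column, row] in pixels, amid what is visible of it).
- spotter.outline_of(camera, thing): "region" (400x640 bool, what is visible of it) and "uv" ([column, row] in pixels, amid what is visible of it).
Readings, each from a call of its own:
- monitor.read_clock(): time.
- monitor.read_qpos(): joint angles.
- monitor.read_qvel(): joint speeds.
- monitor.read_effort(): joint torques, N m.
- monitor.read_tcp_pos(): TCP position.
- monitor.read_ee_rot(): TCP orientation.
- monitor.read_wrist_force(): force on the tool from outside, world axes, zero at the start.
- monitor.read_moment(): the same for the moment, N m.
- monitor.read_finger_gap(): opening from 0.0 (shut) to 1.0 (fully open).
Only numpy, scipy, OpenCV 4.12 (cv2) and the standard library are available. Lean on these libraries where they do the work, as an engineer would, in place of code of your own. Each camera call takes 0.05 s, during which the arm holds its last target.

## Task

Tidy the games-room sideboard: put every loose dart case into the drawer that already has a dart case in it, and every loose remote into the drawer that already has a remote in it. Then push both drawers fully home until they seat in their catches, leaving the mug, the coasters and the little trophy where they stand.

Things in the scene. Friction and masses are not known exactly. Their poses are not given: they have to be found in the camera images.
- dart1: Loose red hard dart case, 136 x 40 x 25 mm (x long, y wide, z thick), about 120 g, with a dart-board disc printed on its lid; origin at the centre of its underside, z up when it lies flat. Starts flat on the sideboard; may be absent (None).
- dart2: Loose red hard dart case, 136 x 40 x 25 mm (x long, y wide, z thick), about 120 g, with a dart-board disc printed on its lid; origin at the centre of its underside, z up when it lies flat. Starts flat on the sideboard; may be absent (None).
- dart3: Loose red hard dart case, 136 x 40 x 25 mm (x long, y wide, z thick), about 120 g, with a dart-board disc printed on its lid; origin at the centre of its underside, z up when it lies flat. Starts flat on the sideboard; may be absent (None).
- remote1: Loose grey remote control, 136 x 40 x 20 mm (x long, y wide, z thick), about 110 g, with dark and coloured buttons on top; origin at the centre of its underside, z up when it lies flat. Starts flat on the sideboard; may be absent (None).
- remote2: Loose grey remote control, 136 x 40 x 20 mm (x long, y wide, z thick), about 110 g, with dark and coloured buttons on top; origin at the centre of its underside, z up when it lies flat. Starts flat on the sideboard; may be absent (None).
- remote3: Loose grey remote control, 136 x 40 x 20 mm (x long, y wide, z thick), about 110 g, with dark and coloured buttons on top; origin at the centre of its underside, z up when it lies flat. Starts flat on the sideboard; may be absent (None).
- stored_dart: A red hard dart case, 136 x 40 x 25 mm (x long, y wide, z thick), about 120 g, with a dart-board disc printed on its lid; origin at the centre of its underside, z up when it lies flat. It already lies in one of the two drawers and marks that one as the dart drawer.
- stored_remote: A grey remote control, 136 x 40 x 20 mm (x long, y wide, z thick), about 110 g, with dark and coloured buttons on top; origin at the centre of its underside, z up when it lies flat. It already lies in the other drawer and marks that one as the remote drawer.
- chest_left: Fixed low dark-wood chest on the robot's left (y about +0.30), 220 deep (x) x 196 wide (y) x 86 mm high, holding one drawer; origin at the centre of its underside, its front (-x) face towards the robot, yaw within about 4 degrees. Its top panel covers the drawer when shut; the opening under it is 76 mm high.
- drawer_left (a joint): How far this drawer is pulled out towards the robot, along the chest's -x, in m: 0 fully home at its stop, 0.19 fully out; it starts out by 0.16 to 0.19. It slides with 2 N of friction and light damping, stays where it is left, and is shut by pushing on its flat front: over the last 12 mm a sprung detent takes 5 N to pass, then draws it home.
- drawer_left_floor (a point): Centre of the drawer's green floor (top face, 10 mm above the sideboard); moves with it, axes as the chest's. Inside 180 (x) x 154 mm (y); walls 7 mm thick, 52 mm high above the floor. Four things fit: two side by side along x, at y about +0.034 and -0.034, in two layers. The stored one lies at one of these places, roughly along x.
- drawer_left_front (a point): Top edge, middle, of that drawer's front panel on its outer face (the face towards the robot); the panel is flat, 190 mm wide and 70 mm high, from 4 to 74 mm above the sideboard. The brass cup pull is flush decoration.
- chest_right: Fixed low dark-wood chest on the robot's right (y about -0.30), 220 deep (x) x 196 wide (y) x 86 mm high, holding one drawer; origin at the centre of its underside, its front (-x) face towards the robot, yaw within about 4 degrees. Its top panel covers the drawer when shut; the opening under it is 76 mm high.
- drawer_right (a joint): How far this drawer is pulled out towards the robot, along the chest's -x, in m: 0 fully home at its stop, 0.19 fully out; it starts out by 0.16 to 0.19. It slides with 2 N of friction and light damping, stays where it is left, and is shut by pushing on its flat front: over the last 12 mm a sprung detent takes 5 N to pass, then draws it home.
- drawer_right_floor (a point): Centre of the drawer's green floor (top face, 10 mm above the sideboard); moves with it, axes as the chest's. Inside 180 (x) x 154 mm (y); walls 7 mm thick, 52 mm high above the floor. Four things fit: two side by side along x, at y about +0.034 and -0.034, in two layers. The stored one lies at one of these places, roughly along x.
- drawer_right_front (a point): Top edge, middle, of that drawer's front panel on its outer face (the face towards the robot); the panel is flat, 190 mm wide and 70 mm high, from 4 to 74 mm above the sideboard. The brass cup pull is flush decoration.
- mug: Bystander: blue mug, 82 mm across, 95 mm high, standing at the near left; origin at the centre of its underside.
- coasters: Bystander: stack of cork coasters, 96 mm across, 30 mm high, at the near right; origin at the centre of its underside.
- trophy: Bystander: small brass cup on a wooden foot, 60 mm square, 110 mm high, standing on top of the left chest, near its middle; origin at the centre of its underside.
Things that resemble listed ones, but are neither listed nor needed, are in the scene too. Leave any turquoise look-alike of the remote3 alone. Leave any brown look-alike of the remote2 alone.

How it is judged:
By the outcome, as a careful person would: the job done as asked, in the order asked, and still so for the second after the job is handed in, with the robot touching nothing.
Of dart1, dart2, dart3, remote1, remote2, remote3 only 5 to 6 are there at a start; the rules pass over those that are not, and their reading is None.
At some moment in a run one of dart1, dart2, dart3, remote1, remote2, remote3 may be knocked a few centimetres aside while the robot is not near it.
Once in a run the grip may slacken for a moment while it holds something.
It also fails if it takes over 208 s, if anything falls off the work surface, if the arm or the gripper's body presses on something with over 40 N, if the wrist force passes 120 N, or if a joint passes its speed limit or range.

## Working session

There is one attempt and no reset: what is moved stays moved. The work goes in short steps, each a Python script; the robot and the scene stay as the last script left them, time stands still between calls to the robot, and variables do not carry over. Pictures are saved under pics/ and viewed, and the job is handed in when it is done.

```bash
ls; mkdir -p pics; python3 - <<'E'
from station import r, imaging, spotter, monitor
import cv2,numpy as np
for n in ("scene","top"):
    im=imaging.grab_frame(n); cv2.imwrite(f"pics/{n}0.png",im)
    p=imaging.camera_params(n); print(n,p["camera_matrix"].tolist(),p["dist"],np.round(p["camera_from_world"],3).tolist())
print(monitor.read_clock())
E
```

```text
pics
scene [[518.9174928157903, 0.0, 332.08343996817433], [0.0, 518.9174928157903, 193.3740340904884], [0.0, 0.0, 1.0]] [0.03288331 0.         0.         0.         0.        ] [[0.814, 0.58, 0.01, -0.457], [-0.374, 0.511, 0.774, 0.133], [0.444, -0.634, 0.633, -2.035], [0.0, 0.0, 0.0, 1.0]]
top [[484.45607617921286, 0.0, 322.22084514832426], [0.0, 484.45607617921286, 200.44741740643684], [0.0, 0.0, 1.0]] [-0.09497295  0.          0.          0.          0.        ] [[0.025, -1.0, -0.009, -0.014], [0.998, 0.025, 0.063, -0.565], [-0.063, -0.01, 0.998, -1.424], [0.0, 0.0, 0.0, 1.0]]
0.1
```

View pics/scene0.png

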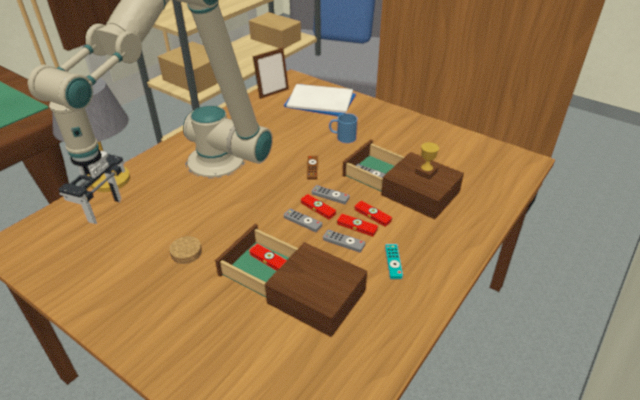

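View pics/top0.png

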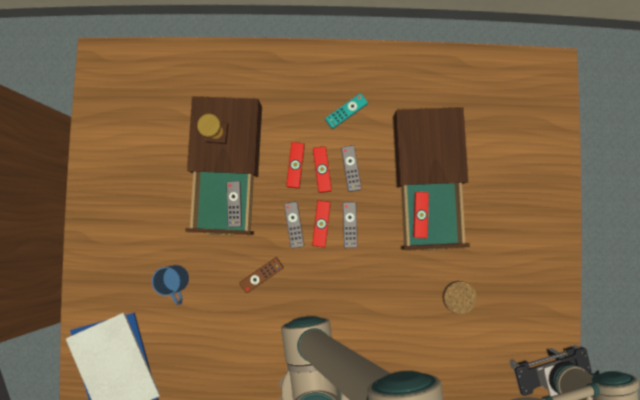

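The top view shows all six loose items. The red darts are at about (296,165), (322,169) and (321,224), and the remotes at (351,168), (293,225) and (350,225). The left drawer holds a remote at (233,203) and the right drawer holds a dart case at (422,215). The turquoise (346,111) and brown (261,275) decoys stay where they are.

```bash
cat > h.py <<'E'
from station import r, imaging, spotter, monitor
import cv2,numpy as np
P=imaging.camera_params("top")
K=np.array(P["camera_matrix"]);D=np.array(P["dist"],float);T=np.array(P["camera_from_world"])
def px2w(uv,z):
    uv=np.asarray(uv,float).reshape(-1,1,2)
    n=cv2.undistortPoints(uv,K,D).reshape(-1,2)
    d=np.c_[n[:,0],-n[:,1],-np.ones(len(n))]@T[:3,:3]   # R^T d
    c=-T[:3,:3].T@T[:3,3]
    return (c+d*((z-c[2])/d[:,2])[:,None])[:,:2]
def w2px(p):
    p=np.asarray(p,float).reshape(-1,3);c=p@T[:3,:3].T+T[:3,3]
    return cv2.projectPoints(np.c_[c[:,0],-c[:,1],-c[:,2]],np.zeros(3),np.zeros(3),K,D)[0].reshape(-1,2)
def rect(mask,z):
    cs,_=cv2.findContours(mask.astype(np.uint8),cv2.RETR_EXTERNAL,cv2.CHAIN_APPROX_NONE)
    c=max(cs,key=cv2.contourArea).reshape(-1,2)
    w=px2w(c,z)
    (cx,cy),(a,b),th=cv2.minAreaRect((w*1000).astype(np.float32))
    if a<b: a,b,th=b,a,th+90
    th=(th+90)%180-90
    return np.array([cx,cy])/1000,np.deg2rad(th),a,b   # th: long axis angle about z, in (-90,90]
def find(kind,z=None,grab=True):
    """kind dart/remote -> list (xy,yaw,L,W,conf,sat)"""
    if grab: im=imaging.grab_frame("top"); find.im=im
    im=find.im
    z=z if z is not None else (0.025 if kind=="dart" else 0.020)
    out=[]
    for d in spotter.outline_of("top",kind+"1"):
        m=d["region"]
        if m.sum()<60: continue
        xy,th,a,b=rect(m,z); bgr=np.median(im[m],axis=0)
        out.append((xy,th,a,b,d["confidence"],bgr,d["uv"]))
    return out
def show(L):
    for o in L: print(np.round(o[0],3),"yaw%.1f L%.0f W%.0f c%.2f"%(np.rad2deg(o[1]),o[2],o[3],o[4]),o[5].astype(int),np.round(o[6]).astype(int))
E
python3 - <<'E'
from h import *
for k in("dart","remote"): print(k);show(find(k))
im=find.im
hsv=cv2.cvtColor(im,cv2.COLOR_BGR2HSV)
g=cv2.inRange(hsv,(65,60,40),(95,255,160)); g[:, :150]=0;g[:150]=0;g[255:]=0
n,l,s,c=cv2.connectedComponentsWithStats(g)
for i in range(1,n):
    if s[i][4]>300: print("green",s[i]); print(rect(l==i,0.01))
for t in("drawer_left","drawer_right","drawer_left_front","drawer_left_floor","drawer_right_floor","drawer_right_front","chest_left","chest_right"):
    print(t)
    for d in spotter.outline_of("top",t)[:2]:
        print(d["uv"],d["confidence"],d["region"].sum(), rect(d["region"],0.062))
E
```

```text
dart
[0.658 0.004] yaw7.4 L131 W38 c0.81 [ 54  66 216] [322 170]
[0.67  0.083] yaw-4.6 L137 W41 c0.72 [ 50  63 213] [294 165]
[0.498 0.001] yaw-5.1 L135 W40 c0.68 [ 55  68 215] [320 221]
remote
[0.492 0.08 ] yaw10.8 L136 W46 c0.88 [119 128 137] [296 224]
[ 0.664 -0.083] yaw10.6 L139 W44 c0.86 [117 128 138] [354 166]
[ 0.841 -0.068] yaw-52.8 L135 W42 c0.71 [132 149  52] [349 110]
[0.341 0.175] yaw-56.5 L139 W45 c0.66 [ 49  77 121] [265 274]
[ 0.496 -0.083] yaw3.2 L134 W40 c0.57 [124 133 141] [350 225]
[0.55  0.263] yaw2.2 L135 W42 c0.46 [114 122 129] [235 203]
green [ 198  172   49   58 1936]
(array([0.55819818, 0.30176254]), np.float64(-0.02148625051670479), 168.69943237304688, 140.68959045410156)
green [ 408  183   49   62 2043]
(array([ 0.53458698, -0.32986041]), np.float64(0.06581372213966545), 180.09324645996094, 142.00405883789062)
drawer_left
[215.5, 202.8] 0.61 3092 (array([0.54812964, 0.29837207]), np.float64(-1.5494457726581097), 199.09375, 180.50770568847656)
drawer_right
[438.1, 219.7] 0.68 3263 (array([ 0.52402344, -0.32134177]), np.float64(0.0673547519820614), 190.826721
[... 344 characters left out ...]
3 3068 (array([0.54816083, 0.29689343]), np.float64(-1.5494458433983263), 196.1357879638672, 180.5069580078125)
drawer_right_floor
[441.6, 216.3] 0.77 3258 (array([ 0.52460565, -0.32574536]), np.float64(-1.505093404640146), 192.0370330810547, 190.16360473632812)
drawer_right_front
[439.3, 215.8] 0.77 3413 (array([ 0.52446527, -0.31901367]), np.float64(-1.4952326179404505), 197.90367126464844, 192.30908203125)
chest_left
[223.2, 163.6] 0.62 7879 (array([0.65963092, 0.29459711]), np.float64(-0.01862002339350701), 408.2329406738281, 214.36502075195312)
chest_right
[432.5, 165.7] 0.97 8521 (array([ 0.63622211, -0.31623932]), np.float64(0.07844066352340982), 415.4295654296875, 210.15733337402344)
```

```bash
python3 - <<'E'
import cv2
im=cv2.imread("pics/top0.png")
cv2.imwrite("pics/z1.png",cv2.resize(im[85:255,180:480],None,fx=2.6,fy=2.6,interpolation=cv2.INTER_CUBIC))
E
```

```text
(no output)
```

View pics/z1.png

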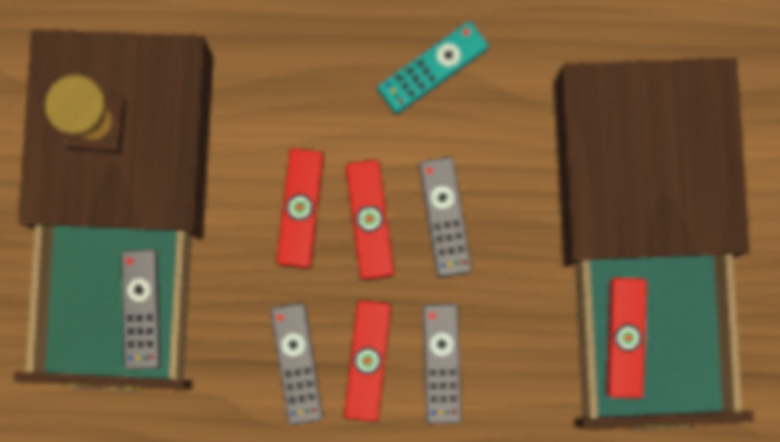

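```bash
python3 - <<'E'
from h import *
f=lambda pts:[(u/2.6+180,v/2.6+85) for u,v in pts]
for n,fr,wl in(("L",[(14,381),(190,388)],[(42,230),(32,374),(177,234),(169,380)]),("R",[(577,426),(752,419)],[(584,262),(590,416),(733,256),(743,412)])):
    w=px2w(f(fr),0.074); d=w[0]-w[1]; print(n,np.round(w,3),np.linalg.norm(d),"yaw",np.rad2deg(np.arctan2(-d[0],d[1])),"mid",w.mean(0))
    w=px2w(f(wl),0.062);print(np.round(w,3), [np.rad2deg(np.arctan2((w[i]-w[i+1])[1],(w[i]-w[i+1])[0])) for i in(0,2)])
print(px2w([(233.5,203.5)],.03), px2w([(421.6,215)],.035))
# stored
E
```

```text
L [[0.463 0.391]
 [0.46  0.195]] 0.1964822635728264 yaw -0.6464731795915447 mid [0.46141657 0.29307782]
[[0.633 0.37 ]
 [0.471 0.375]
 [0.631 0.217]
 [0.468 0.22 ]] [np.float64(-1.6239077274739997), np.float64(-1.1470366240202516)]
R [[ 0.429 -0.231]
 [ 0.441 -0.424]] 0.19407029821644606 yaw 3.474411398489928 mid [ 0.43529407 -0.32756579]
[[ 0.611 -0.238]
 [ 0.44  -0.247]
 [ 0.622 -0.405]
 [ 0.448 -0.418]] [np.float64(3.1160562327554078), np.float64(4.1861183382167715)]
[[0.54913798 0.26288468]] [[ 0.52868364 -0.29325921]]
```

```bash
cat >> h.py <<'E'
def rect(mask,z):
    n,l,s,c=cv2.connectedComponentsWithStats(mask.astype(np.uint8))
    k=1+np.argmax(s[1:,4]); v,u=np.nonzero(l==k)
    w=px2w(np.c_[u,v],z); m=w.mean(0); ev,V=np.linalg.eigh(np.cov((w-m).T)); a=V[:,1]
    th=np.arctan2(a[1],a[0]); th=(th+np.pi/2)%np.pi-np.pi/2
    return m,th,1000*np.sqrt(12*ev[1]),1000*np.sqrt(12*ev[0])
DR={"L":(np.array([.558,.2955]),np.deg2rad(-1.2)),"R":(np.array([.533,-.324]),np.deg2rad(3.6))}
def loose(kind,grab=True):
    o=[]
    for d in find(kind,grab=grab):
        b,g,rr=d[5]
        if not(.25<d[0][0]<.85 and abs(d[0][1])<.2) or d[4]<.3: continue
        if kind=="dart" and rr-g<80: continue
        if kind=="remote" and max(b,g,rr)-min(b,g,rr)>40: continue
        o.append(d)
    return o
def ori(th,s):
    x=np.array([-np.sin(th),np.cos(th),0])*s; z=np.array([0,0,-1.]); return np.c_[x,np.cross(z,x),z]
def slot(dr,ly,lx=0):
    c,y=DR[dr]; return c+np.array([lx*np.cos(y)-ly*np.sin(y),lx*np.sin(y)+ly*np.cos(y)]),y
def nearest(kind,near,tries=4):
    for _ in range(tries):
        L=[d for d in loose(kind) if np.linalg.norm(d[0]-near)<.07]
        if L: return min(L,key=lambda d:np.linalg.norm(d[0]-near))
    return None
def snap(n,cam="top"): 
    im=imaging.grab_frame(cam); cv2.imwrite(f"pics/{n}.png",im); return im
def pick(kind,near,off=0,depth=.012,dest=None):
    """off: gripper shift in y"""
    d=nearest(kind,np.array(near)); 
    if d is None: print("not found"); return False
    show([d]); xy,th=d[0],d[1]; top=.025 if kind=="dart" else .02
    p=slot(dest,0); best=None
    for s in(1,-1):
        q1=r.inverse_kinematics([*xy,.17],ori(th,s)); q2=r.inverse_kinematics([*p[0],.17],ori(p[1],s))
        if q1 is None or q2 is None: continue
        c=max(abs(q1[5]),abs(q2[5]))
        if best is None or c<best[0]: best=(c,s)
    print("best",best); s=best[1]; open("sign","w").write(str(s))
    R=ori(th,s); g=xy+off*np.array([-np.sin(th),np.cos(th)])
    r.gripper_open()
    r.move_ptp([*g,.15],R)
    hit=r.line_to([*g,top-depth],rate=.15,force_limit=15)
    r.gripper_close(30); g1=monitor.read_finger_gap()
    r.line_to([*g,.17],rate=.2)
    print("hit",hit,"gap",g1,monitor.read_finger_gap(),"t",monitor.read_clock())
    return True
def place(dr,ly,lx=0,z=.066):
    s=int(open("sign").read()); xy,y=slot(dr,ly,lx); R=ori(y,s)
    r.move_ptp([*xy,.17],R)
    print("gap before",monitor.read_finger_gap())
    if monitor.read_finger_gap()<.2: return False
    hit=r.line_to([*xy,z],rate=.15,force_limit=12)
    print("hit",hit,monitor.read_tcp_pos()); r.gripper_open(); r.line_to([*xy,.17],rate=.25); print("t",monitor.read_clock())
    return True
E
python3 - <<'E'
from h import *
pick("remote",(.492,.08),.012,dest="L"); snap("a1");snap("a1s","scene")
E
```

```text
[0.489 0.082] yaw11.0 L134 W39 c0.79 [121 130 138] [298 224]
best (np.float64(1.7361561472053522), 1)
hit False gap 0.4215235044415436 0.4215864373643002 t 6.5167
```

View pics/a1s.png

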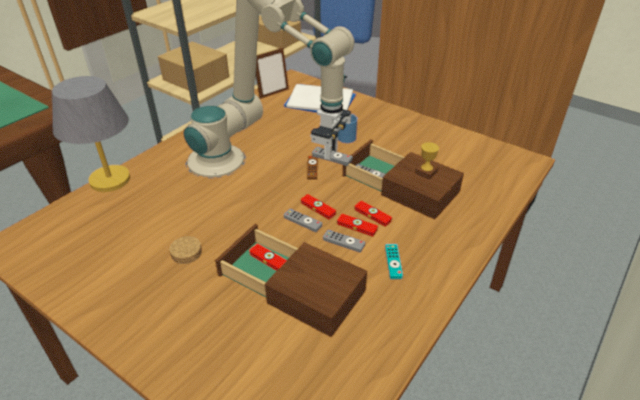

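The remote is held flat in the gripper at about (333,155), and the finger gap reads 40 mm.

```bash
python3 - <<'E'
from h import *
place("L",.036); r.move_ptp([.45,.15,.3],ori(0,int(open("sign").read()))); im=snap("a2")
cv2.imwrite("pics/a2z.png",cv2.resize(im[85:255,180:480],None,fx=2.6,fy=2.6,interpolation=cv2.INTER_CUBIC))
E
```

```text
gap before 0.4192732367029111
hit False [0.55960376 0.33132298 0.06702822]
t 9.9583
```

View pics/a2z.png

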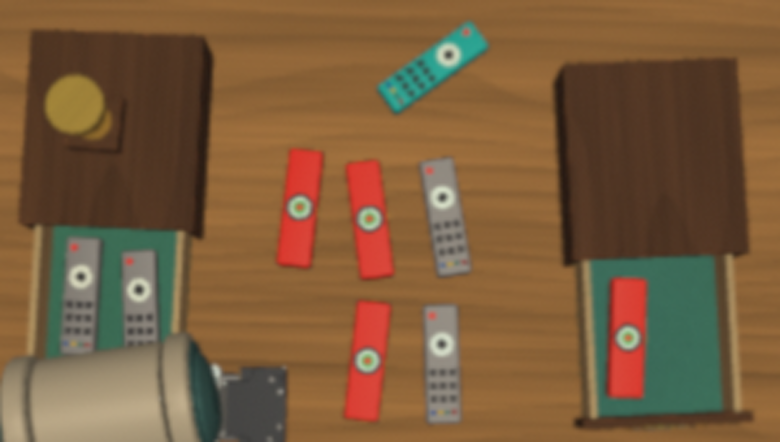

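The remote landed flat beside the stored one, at zoomed (80,295). Next is the first dart.

```bash
python3 - <<'E'
from h import *
if pick("dart",(.67,.083),.012,dest="R") and place("R",-.036):
    r.move_ptp([.45,-.12,.3],ori(0,int(open("sign").read()))); im=snap("a3")
    cv2.imwrite("pics/a3z.png",cv2.resize(im[85:255,180:480],None,fx=2.6,fy=2.6,interpolation=cv2.INTER_CUBIC))
E
```

```text
[0.67  0.083] yaw-4.7 L135 W40 c0.58 [ 49  62 212] [294 164]
best (np.float64(1.6736602042334994), -1)
hit False gap 0.42243586034565206 0.4199734563004251 t 16.7833
gap before 0.4200595863122406
hit False [ 0.53610003 -0.36020881  0.06685296]
t 20.8833
```

View pics/a3z.png

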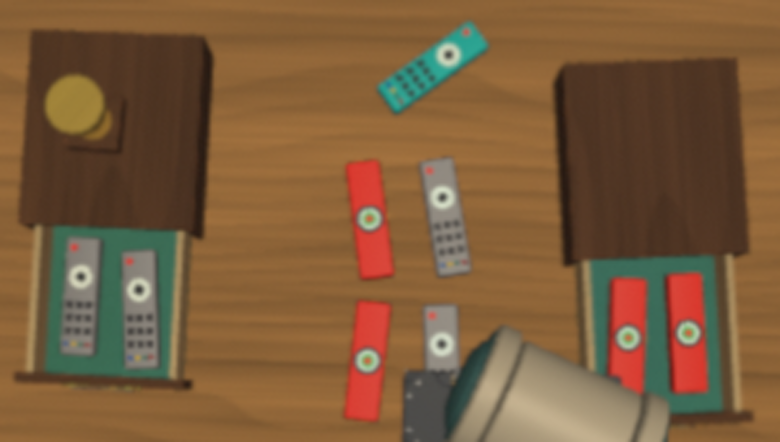

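Both layer-1 placements are flat, with the dart at zoomed (688,333). The remotes go on layer 2 next.

```bash
python3 - <<'E'
from h import *
if pick("remote",(.664,-.083),-.012,depth=.01,dest="L") and place("L",-.034,-.006,z=.065):
    r.move_ptp([.45,-.05,.35],ori(0,int(open("sign").read()))); im=snap("a4")
    cv2.imwrite("pics/a4z.png",cv2.resize(im[85:255,180:480],None,fx=2.6,fy=2.6,interpolation=cv2.INTER_CUBIC))
E
```

```text
[ 0.665 -0.082] yaw10.3 L132 W37 c0.81 [121 131 140] [352 169]
best (np.float64(1.9686285447715344), -1)
hit False gap 0.4199821594489754 0.42236822782314637 t 26.2917
gap before 0.4209324934550333
hit False [0.55225585 0.26157519 0.06574066]
t 30.0667
```

View pics/a4z.png

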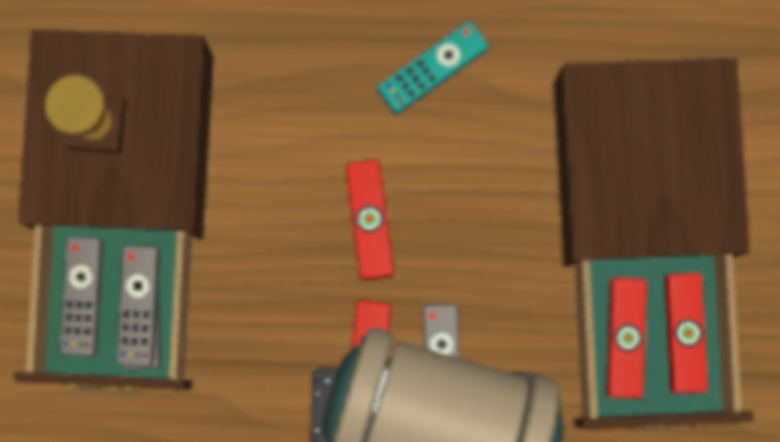

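The second remote is stacked on the stored one. Now the third remote.

```bash
cat >> h.py <<'E'
def away(side=-1):
    s=int(open("sign").read()); p=[.25,side*.42,.3]
    for ss in(s,-s):
        try: r.move_ptp(p,ori(0,ss)); return
        except r.PlanningError as e: print("away",e)
def zsnap(n):
    im=snap(n); cv2.imwrite(f"pics/{n}z.png",cv2.resize(im[85:255,180:480],None,fx=2.6,fy=2.6,interpolation=cv2.INTER_CUBIC))
E
python3 - <<'E'
from h import *
away(-1)
if pick("remote",(.496,-.083),-.012,depth=.01,dest="L") and place("L",.036,.004,z=.065):
    away(-1); zsnap("a5"); snap("a5s","scene")
E
```

```text
[ 0.497 -0.083] yaw1.6 L133 W37 c0.85 [125 135 143] [352 226]
best (np.float64(1.9031720629306013), 1)
hit False gap 0.4212978078385205 0.4201868999467976 t 38.3
gap before 0.4206678091884725
hit False [0.56368461 0.33142146 0.06596363]
t 42.2667
away the arm cannot take that pose within its joint ranges
```

View pics/a5z.png

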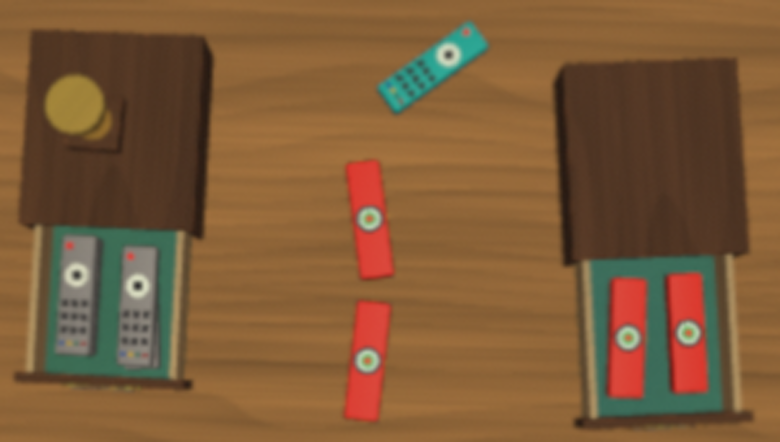

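All the remotes are in. Now the two remaining darts.

```bash
python3 - <<'E'
from h import *
if pick("dart",(.658,.004),0,depth=.01,dest="R") and place("R",-.037,0,z=.065):
    away(1); zsnap("a6")
    if pick("dart",(.498,.001),0,depth=.01,dest="R") and place("R",.033,-.001,z=.065):
        away(1)
zsnap("a7"); snap("a7s","scene")
E
```

```text
[0.658 0.003] yaw8.4 L132 W39 c0.95 [ 53  66 215] [322 169]
best (np.float64(1.3234243923445224), -1)
hit False gap 0.4206331750873442 0.4213368385247226 t 50.6
gap before 0.4237884724967603
hit False [ 0.5361988  -0.36110502  0.06584668]
t 54.4
[0.497 0.002] yaw-4.3 L133 W41 c0.73 [ 56  69 214] [320 224]
best (np.float64(1.5098868684011748), -1)
hit False gap 0.42272094944542626 0.4249204218622114 t 62.4167
gap before 0.4227858447437045
hit False [ 0.53076432 -0.29115729  0.06590251]
t 65.925
```

View pics/a7z.png

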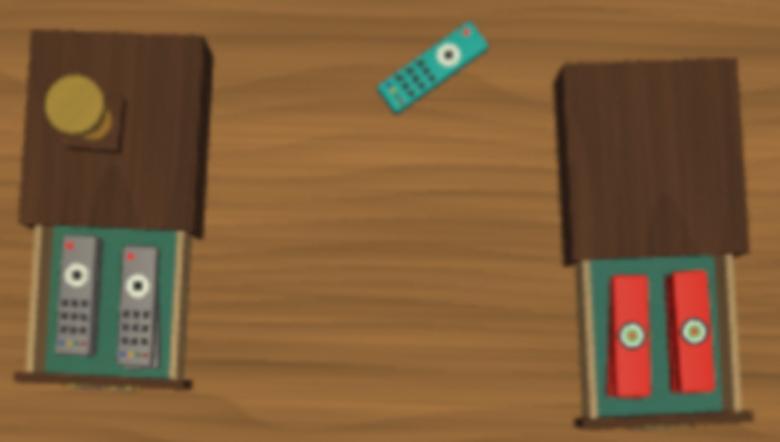

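View pics/a7s.png

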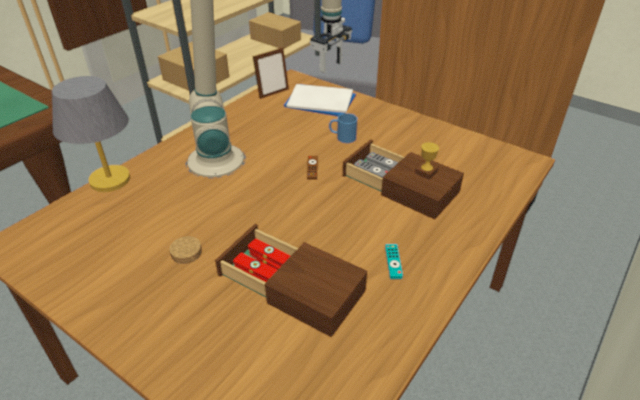

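All three loose items of each kind are in their drawers, lying flat in two layers: grey on the left, red on the right. Next I push the drawers home.

```bash
cat >> h.py <<'E'
def push(dr,front,travel=.235,lim=22):
    y=DR[dr][1]; u=np.array([np.cos(y),np.sin(y)]); f=np.array(front)
    a=f-.05*u; e=a+(travel+.0)*u
    r.gripper_close(10)
    best=None
    for s in(1,-1):
        qs=[r.inverse_kinematics([*p,z],ori(y,s)) for p,z in((a,.2),(e,.03))]
        if any(q is None for q in qs): continue
        c=max(abs(q[5]) for q in qs)
        if best is None or c<best[0]: best=(c,s)
    R=ori(y,best[1]); open("sign","w").write(str(best[1]))
    r.move_ptp([*a,.2],R); r.line_to([*a,.03],rate=.15,force_limit=15)
    h=r.line_to([*e,.03],rate=.06,force_limit=lim)
    t=monitor.read_tcp_pos(); print("stop",h,t,"pushed",(t[:2]-f)@u+.008,monitor.read_wrist_force(),monitor.read_clock())
    b=t[:2]-.05*u
    r.line_to([*b,.03],rate=.15); r.line_to([*b,.22],rate=.2)
E
python3 - <<'E'
from h import *
push("L",(.4625,.2945)); away(1); zsnap("a8")
E
```

```text
stop True [0.61396274 0.29109284 0.02934642] pushed 0.15950087455492007 [ 0.01659563  0.44124637 -0.48788918] 77.4083
```

View pics/a8z.png

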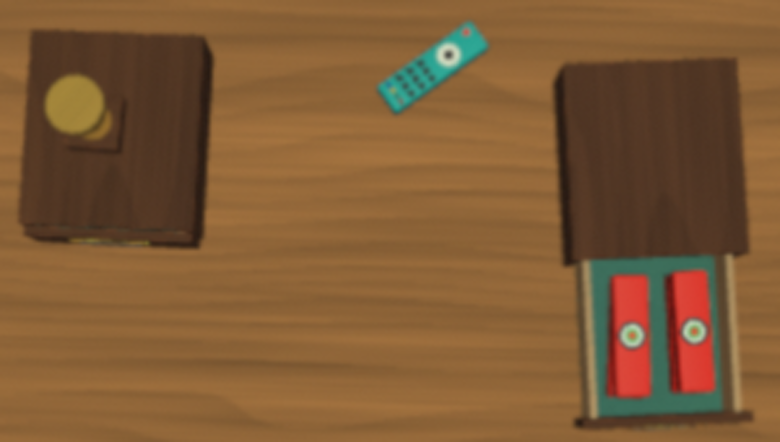

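```bash
python3 - <<'E'
from h import *
y=DR["L"][1];u=np.array([np.cos(y),np.sin(y)])
push("L",np.array([.614,.291])+.008*u,travel=.08,lim=30)
push("R",(.4355,-.3275)); away(-1); zsnap("a9"); 
E
```

```text
stop True [0.61388748 0.29068646 0.02935168] pushed -0.000105928162211541 [-0.60549218  0.31822628 -0.14177096] 84.0417
stop True [ 0.59620943 -0.31684351  0.02933325] pushed 0.16906142887683145 [ 0.93928843  0.13174897 -0.26408965] 92.575
```

View pics/a9z.png

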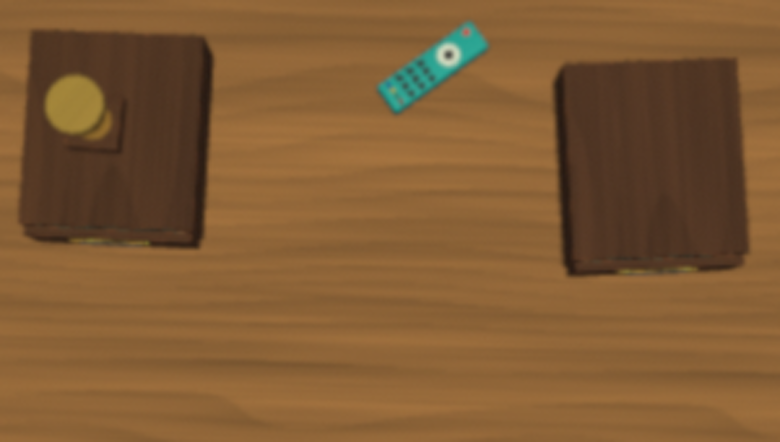

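```bash
python3 - <<'E'
from h import *
y=DR["R"][1];u=np.array([np.cos(y),np.sin(y)])
push("R",np.array([.5962,-.3168])+.008*u,travel=.08,lim=30); away(-1)
f=lambda u,v:(u/2.6+180,v/2.6+85)
print(px2w([f(120,33),f(112,228)],.086), px2w([f(650,62),f(657,258)],.086))
r.pause(.5); snap("b1s","scene"); snap("b1"); print(monitor.read_clock())
for k in("dart","remote"): print(k); show(find(k))
E
```

```text
stop True [ 0.59612388 -0.31648674  0.02944115] pushed -5.630076078612031e-05 [-0.86317951 -0.81893959  0.75847305] 99.0333
[[0.85310547 0.28596103]
 [0.63375514 0.28541502]] [[ 0.83381742 -0.30493481]
 [ 0.61519659 -0.31403225]]
102.4333
dart
remote
[0.34  0.176] yaw-53.9 L134 W39 c0.91 [ 49  77 121] [262 275]
[ 0.839 -0.066] yaw-51.2 L134 W44 c0.63 [128 144  53] [349 110]
```

View pics/b1s.png

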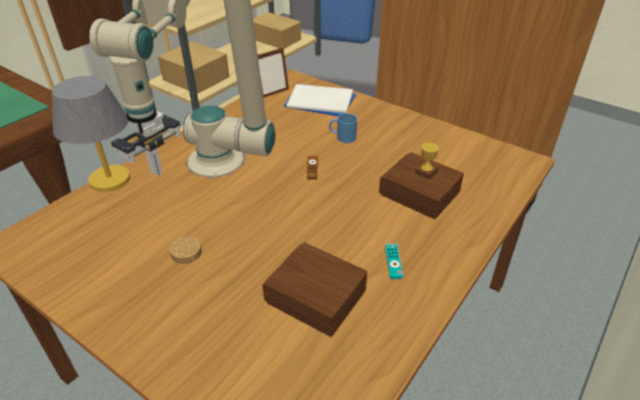

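View pics/b1.png

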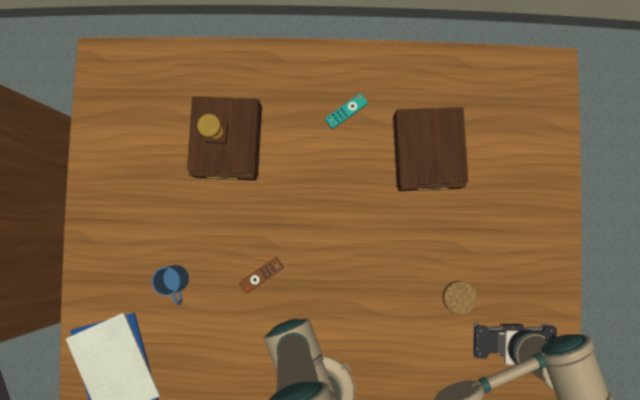

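The pictures show both chests shut, at (224,138) and (431,148) in the top view. The mug, coasters, trophy and both look-alikes have not moved.

```bash
python3 -c "
from station import r
r.finish_job()"
```

```text
the job is handed in; nothing more can be done
```

All six loose items are in their drawers and both drawers are shut. The three remotes are in the left drawer and the three dart cases are in the right. I handed the job in at about 102 s on the robot's clock, under the 208 s limit.

- **Items:** each item landed flat, stacked two by two with the stored one. No loose dart case or remote showed on the sideboard in the last pictures.
- **Drawers:** I pushed each drawer home, then pushed it again with a 30 N limit. Both stopped at the same point (within 0.1 mm), well above the 5 N the catch needs, so I take them as seated. In the pictures both fronts stand about 11–12 mm proud of the chest face. I took that as the panel thickness because it was the same on both, but I could not read the drawer positions directly.
- **Bystanders:** the mug, coasters, trophy and the turquoise and brown look-alikes are where they started.
- **Disturbances:** nothing was knocked aside and the grip did not slip, as far as my checks showed. The only error was one retreat pose the arm could not reach; the alternative pose worked.

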